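# Take the middle bottle tray out of the stack

## Robot

A 6-joint arm with a two-finger parallel gripper is mounted at the origin on a cart in front of the work surface, level with it; the furniture and walls round the work are solid. World frame = base frame: x ahead of the robot, y to its left, z up, the work surface at z = 0. Lengths are in m, angles in rad, forces in N, time in s.
With the tool pointing down it reaches from about 0.3 to 0.775 m from the base axis. Payload 14.6 kg.
Tool frame: the origin (TCP) lies between the finger pads; the fingertips stand 19 mm ahead of it and the grasp point (between the pads) is the TCP; z points along the fingers, y is the line along which they close (so a half turn about z gives the same grasp; the last joint's range is limited). The gripper opens to 94 mm and grips with 3 to 60 N. Pads are 16 mm wide; open, the fingers measure 119 mm over their backs; the gripper's body (75 mm by 177 mm) begins 78 mm behind the grasp point.
Start: joints at [1.188, 0.3, 1.521, -0, 1.321, -0.067], TCP at [0.171, 0.523, 0.224] pointing down, gripper open.
Joint ranges: [-3.03, 3.03], [-0.79, 2.21], [0.23, 2.52], [-1.04, 4.18], [0, 3.07], [-2.55, 2.55]. Speed limits (rad/s): [2.22, 2.22, 2.57, 3.14, 3.14, 3.14].

## Interface

Orientations are given as a rotation vector (axis times angle).
In Python, from plant import * gives the robot as it stands. The module is installed in compiled form; this text tells all that it offers.
- The arm moves only by the tool send_rows, never from a script. Its argument "steps" is a list of rows, each an object of numbers: "fingers": the finger opening in mm, from 0 to 94; "dx", "dy", "dz": the shift along the world's x, y, z in mm; "roll": the turn about the world's z in rad. A call has 1 to 20 rows; each row shifts and turns the commanded pose from where the row before left it; what a row does not reach is not made up. A row lasts 1/10 s, in which the tool goes at most 50 mm and 8.59 degrees, less where a joint would pass 70% of its speed; a pose out of reach is approached as far as the arm can. A call is refused whole if a number of a shift passes 50 or a number of a turn 0.15, either way. A call with a gripper value outside its range is refused whole. The fingers move at their own pace and stop on an object; "squeeze" is the grip in N (left out, the last holds). Time passes only in rows, so rows that do not move let the fingers close. It gives the time, the measured TCP pose, the force, the opening and the grip force at its end, in the units of the state.
- sense(): the state, without advancing time (a new reading comes with each control period).
- snapshot(name): name is "side" or "top"; returns the picture (400x640x3 uint8, blue, green, red); there is no depth.
- camera_model(name): a dict with "K" (3x3 intrinsics, pixels), "world_from_camera" (4x4, takes a point from camera to world coordinates). Camera axes: x right, y up, looking along -z (the intrinsics and any distortion apply to the point x, -y, -z); pixel columns grow to the right and rows downward; lengths in m; the calibration is good to about 2 mm. A picture is of the moment at which its call begins. camera_model takes no time and is no camera call.
- hand_in(): hands the job in; it is judged then, once.
The state is a dict: "clock": time; "joints": joint angles; "qvel": joint speeds; "effort": joint torques, N m; "eef_pos": TCP position; "orientation": TCP orientation; "force": force on the tool from outside, world axes, zero at the start; "moment": the same for the moment, N m; "opening": finger opening in m; "gripper_force": force on a finger pad.
Only numpy, scipy, OpenCV 4.12 (cv2) and the standard library are available. Lean on these libraries where they do the work, as an engineer would, in place of code of your own. Each camera call takes 0.05 s, during which the arm holds its last target. There are 200 camera calls.

## Task

Three bottle trays are stacked, with a clear lid on the uppermost; I need the middle tray. Lift the top tray off with its lid still on and set it down beside the stack, move the middle tray into the steel tray so that it stands flat on the floor of it, then put the lidded top tray back squarely on the bottom tray so that its feet nest fully between the corners. Keep the trays level and set them down gently, leave the bottom tray where it stands, and do not disturb the other things on the bench.

Things in the scene. Friction and masses are not known exactly. Their poses are not given: they have to be found in the camera images.
- tray_top_center (a point): top bottle tray of the stack of three, lid on it; grey plastic, 130 mm along its x, 56 along y, 68 high with the feet, 0.28 kg with lid. Site at its centre, 34 mm above the ends of its feet. Its side walls (28 mm either side of the centre in y) are plain and solid from 7 to 40 mm above the feet ends: squeeze them at mid-length. Same either way round. Its white bottles are snug in it.
- tray_middle_center (a point): the middle tray of the stack, the same make and size as the top one, 0.27 kg; point at its centre, 34 mm above the ends of its feet. The bottle caps end 61 mm above the feet ends; only the ends and corners reach 68 mm.
- tray_bottom_center (a point): lowest tray, same make, loose on the worktop, 0.26 kg; point at its centre. A stacked tray's floor rests on the ends and corners of the one below, centre 63 mm above that one's centre. Its four tapered feet (5 mm high, 12 mm wide narrowing to 6, at x 52.5, y 16.5 mm either side of the middle) nest inside the corners with 2.5 mm play each way.
- tray_lid: loose clear lid on the top tray, 130 x 56 mm, flush with its sides, the same feet nested in its corners; x along its length. Origin under its middle, level with the ends of its feet: 29 mm above the top tray's centre when on. A small grip bar along x is its highest part, 20.5 mm above the origin.
- carry_tray: shallow pressed steel tray, open on top, 200 mm along its x, 300 mm along its y, walls 22 mm high and 2 mm thick; origin at the centre of its underside; the inner floor is 2 mm above the origin. Loose on the worktop, 0.42 kg.
- wash_bottle_center (a point): bystander: white squeeze wash bottle with a bent spout, 62 mm across, 191 mm tall; centre of its body, 95 mm up. Not to be disturbed.
- tape_roll_center (a point): bystander: roll of tape lying flat, 100 mm across, 25 mm high; its centre. Not to be disturbed.
- cuvette_carton_center (a point): bystander: white carton 224 x 89 x 68 mm lying flat, 224 mm along its x; its centre. Not to be disturbed.

How it is judged:
By the outcome, as a careful person would: the job done as asked, in the order asked, and still so for the second after the job is handed in, with the robot touching nothing.
It also fails if it takes over 72 s, if anything falls off the work surface, if the arm or the gripper's body presses on something with over 40 N, if the wrist force passes 120 N, or if a joint passes its speed limit or range.

## Working session

There is one attempt and no reset: what is moved stays moved. The work goes in short steps, Python scripts to look and compute and a tool call to move; the robot and the scene stay as the last step left them, time stands still between calls to the robot, and variables do not carry over. Pictures are saved under pics/ and viewed, at most 10 in all, crops included, and the job is handed in when it is done.

Besides the shell and the picture viewer there is one more tool, called by a JSON object that holds its "op" and its "data", one argument or row to a line. send_rows: Moves the arm, as the interface text tells. Its arguments: {"type":"object","properties":{"steps":{"type":"array"},"squeeze":{"type":"number"}},"required":["steps"]}

```bash
mkdir -p pics; python3 - <<'E'
from plant import *
import cv2, numpy as np
for n in ("side","top"):
    im=snapshot(n); cv2.imwrite(f"pics/{n}0.png",im)
    m=camera_model(n); print(n,np.round(m["K"],1).tolist(),np.round(m["world_from_camera"],3).tolist(),[k for k in m if k not in("K","world_from_camera")],{k:m[k] for k in m if k not in("K","world_from_camera")})
print(sense())
E
```

```text
side [[391.4, 0.0, 321.3], [0.0, 391.4, 199.5], [0.0, 0.0, 1.0]] [[-0.999, 0.005, -0.049, 0.578], [-0.047, -0.406, 0.913, 0.804], [-0.015, 0.914, 0.406, 0.499], [0.0, 0.0, 0.0, 1.0]] [] {}
top [[480.0, 0.0, 324.2], [0.0, 480.0, 194.4], [0.0, 0.0, 1.0]] [[0.006, 0.991, -0.131, 0.459], [-1.0, 0.005, -0.008, -0.012], [-0.007, 0.131, 0.991, 1.493], [0.0, 0.0, 0.0, 1.0]] [] {}
{'clock': 0.1, 'joints': array([ 1.18843338e+00,  3.00417311e-01,  1.52149237e+00,  6.92390931e-06,
        1.32071903e+00, -6.66152955e-02]), 'qvel': array([ 0.00031115,  0.0005594 , -0.00063196, -0.00033813,  0.00302192,
       -0.00095176]), 'effort': array([ 2.09513746e-03, -5.32649088e+01, -3.53283405e+01,  7.09009962e-02,
        2.34479288e-02, -5.34061337e-05]), 'eef_pos': array([0.1707205 , 0.52261185, 0.22395336]), 'orientation': array([-4.93882843e-01, -3.10228810e+00,  1.58413762e-03]), 'force': array([0.07094364, 0.28940999, 0.61188   ]), 'moment': array([ 0.00064405, -0.01251185,  0.02690348]), 'gripper_force': 0.0, 'opening': 0.09365500268551677}
```

View pics/top0.png

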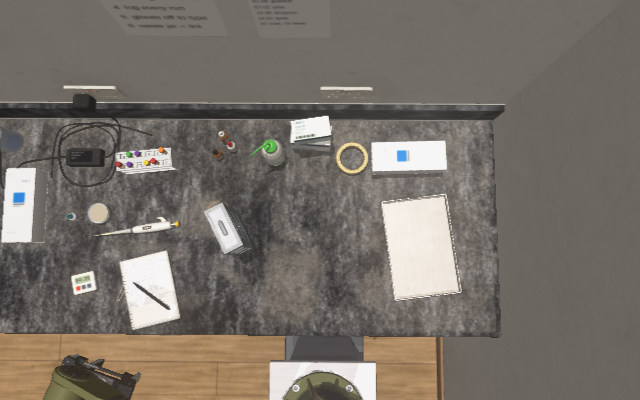

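View pics/side0.png

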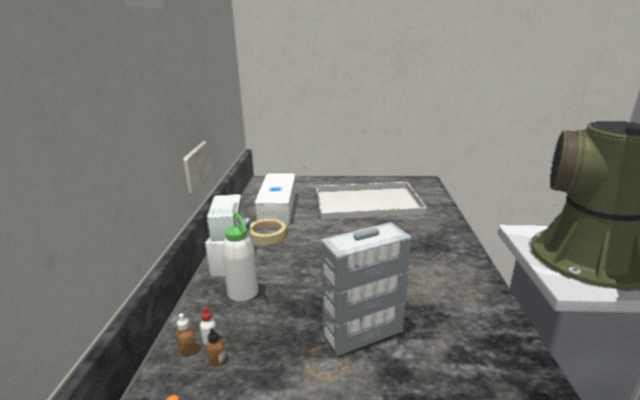

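The top view shows the stack at about (224,228), the steel tray at (421,247), the wash bottle at (272,150), the tape at (352,157) and the carton at (408,157). In the side view the stack stands at about (365,285), with clear bench around it. I'll zoom in on the lid and steel tray.

```bash
python3 - <<'E'
import cv2, numpy as np
a=cv2.imread("pics/top0.png"); s=cv2.imread("pics/side0.png")
A=cv2.resize(a[190:265,190:260],None,fx=7,fy=7,interpolation=cv2.INTER_CUBIC)[:520]
S=cv2.resize(s[215:360,310:420],None,fx=4,fy=4,interpolation=cv2.INTER_CUBIC)[:520,:300*2]
S=cv2.copyMakeBorder(S[:520,:310],0,520-S.shape[0] if S.shape[0]<520 else 0,0,0,cv2.BORDER_CONSTANT)
S=cv2.resize(s[218:348,315:385+35],None,fx=3,fy=4,interpolation=cv2.INTER_CUBIC)
cv2.imwrite("pics/z0.png",np.hstack([A[:520,:480],S[:520]]))
E
```

```text
(no output)
```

View pics/z0.png

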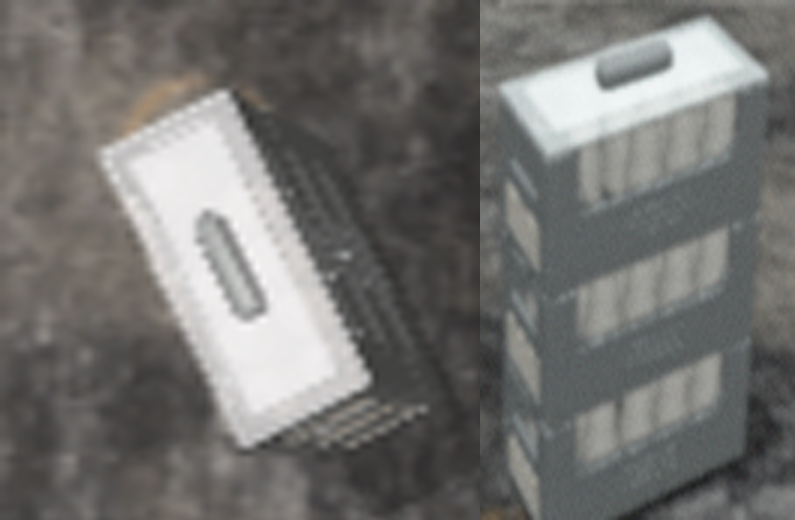

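The zoom shows the lid top as a bright quadrilateral, with top-view corners near (205,211), (223,203), (243,245) and (226,254) and the grip bar in the middle. The lid corners and the stack bottom in the side view are sharp enough to measure.

```bash
cat > h.py <<'E'
import cv2, numpy as np
from plant import *
def ray(n,uv):
    m=camera_model(n); K=m["K"]; T=m["world_from_camera"]
    p=np.linalg.inv(K)@np.array([uv[0],uv[1],1.]); d=T[:3,:3]@np.array([p[0],-p[1],-p[2]])
    return T[:3,3],d/np.linalg.norm(d)
def onplane(n,uv,z):
    o,d=ray(n,uv); return (o+d*(z-o[2])/d[2])
def tri(u1,u2):  # top pixel, side pixel -> point, gap
    o1,d1=ray("top",u1); o2,d2=ray("side",u2)
    A=np.stack([d1,-d2],1); t=np.linalg.lstsq(A,o2-o1,rcond=None)[0]
    a,b=o1+t[0]*d1,o2+t[1]*d2; return (a+b)/2,np.linalg.norm(a-b)
def proj(n,p):
    m=camera_model(n); T=m["world_from_camera"]; c=T[:3,:3].T@(np.asarray(p)-T[:3,3])
    q=m["K"]@np.array([c[0],-c[1],-c[2]]); return q[:2]/q[2]
def blob(im,roi,thr,smax=60,up=4):
    """largest bright low-saturation contour in roi x0,y0,x1,y1 (full-image pixel coordinates)"""
    x0,y0,x1,y1=roi; c=cv2.resize(im[y0:y1,x0:x1],None,fx=up,fy=up,interpolation=cv2.INTER_CUBIC)
    h=cv2.cvtColor(c,cv2.COLOR_BGR2HSV); m=((h[...,2]>thr)&(h[...,1]<smax)).astype(np.uint8)
    m=cv2.morphologyEx(m,cv2.MORPH_CLOSE,np.ones((13,13)))
    cs,_=cv2.findContours(m,cv2.RETR_EXTERNAL,cv2.CHAIN_APPROX_NONE); k=max(cs,key=cv2.contourArea)
    return (k[:,0].astype(float)+.5)/up-.5+[x0,y0]
def rect(n,pts,z):
    w=np.array([onplane(n,p,z)[:2] for p in pts]); (c,s,a)=cv2.minAreaRect((w*1000).astype(np.float32))
    if s[0]<s[1]: s=s[::-1]; a+=90
    return np.round(c,1),np.round(s,1),round((a+90)%180-90,1)
E
python3 - <<'E'
from h import *
a=cv2.imread("pics/top0.png"); s=cv2.imread("pics/side0.png")
for thr in (120,140,160):
    k=blob(a,(195,195,260,260),thr); print("lid",thr,[rect("top",k,z) for z in (.194,.199)])
    k=blob(s,(315,215,420,270),thr); print(" side",[rect("side",k,z) for z in (.194,.199)])
for thr in (120,150,180):
    k=blob(a,(375,185,470,305),thr); print("tray top",thr,rect("top",k,.022),rect("top",k,.002))
    k=blob(s,(305,175,430,220),thr); print("tray side",thr,rect("side",k,.022))
for n,uv,z in (("top",(272,150),.19),("top",(352,157),.025),("top",(408,157),.068),("top",(310,128),.1)): print(uv,onplane(n,uv,z))
print("bar",tri((223,228),(366.5,233.5)))
for n,p in (("top",(332-12,0)),): pass
E
```

```text
lid 120 [(array([545. , 292.8]), array([205.6,  96.2]), 32.9), (array([544.6, 291.6]), array([204.8,  95.8]), 32.9)]Traceback (most recent call last):
  File "<stdin>", line 5, in <module>
  File "h.py", line 24, in rect
    w=np.array([onplane(n,p,z)[:2] for p in pts]); (c,s,a)=cv2.minAreaRect((w*1000).astype(np.float32))
                ~~~~~~~^^^^^^^
  File "h.py", line 8, in onplane
    o,d=ray(n,uv); return (o+d*(z-o[2])/d[2])
        ~~~^^^^^^
  File "h.py", line 4, in ray
    m=camera_model(n); K=m["K"]; T=m["world_from_camera"]
ValueError: time passes only in moves, steps and waits
```

```bash
sed -i 's/^from plant import \*/from plant import *\nimport functools\ncamera_model=functools.lru_cache(None)(camera_model)/' h.py
python3 - <<'E'
from h import *
a=cv2.imread("pics/top0.png"); s=cv2.imread("pics/side0.png")
for thr in (150,165,180):
    k=blob(a,(195,195,260,260),thr); print("lid",thr,[rect("top",k,z) for z in (.194,.199)])
    k=blob(s,(315,215,420,270),thr); print(" side",[rect("side",k,z) for z in (.194,.199)])
for thr in (120,150,180):
    k=blob(a,(375,185,470,305),thr); print("tray top",thr,rect("top",k,.022),rect("top",k,.002))
    k=blob(s,(305,175,430,220),thr); print("tray side",thr,rect("side",k,.022))
for n,uv,z in (("top",(272,150),.19),("top",(352,157),.025),("top",(408,157),.068),("top",(310,128),.1)): print(uv,onplane(n,uv,z))
print("bar",tri((223,228),(366.5,233.5)))
# lid corners top/side
T=[(204.6,211.6),(222.6,203.2),(242.9,244.6),(226,253.5)]
S=[(321.8,239.3),(390.4,222.5),(410.6,236.8),(338.5,257)]
for t in T: print("T",np.round(onplane("top",t,.199)*1000,1))
for t in S: print("S",np.round(onplane("side",t,.199)*1000,1))
print("base",[np.round(onplane("side",p,0)*1000,1) for p in ((334,350),(404,331))])
E
```

```text
lid 150 [(array([543.6, 275.3]), array([141.7,  57.9]), 28.0), (array([543.3, 274.2]), array([141.2,  57.7]), 28.0)]
 side [(array([530.3, 279.1]), array([133.5,  95.8]), 29.2), (array([531. , 287.8]), array([131.3,  94.3]), 29.2)]
lid 165 [(array([542.2, 274.3]), array([137.6,  56.4]), 28.0), (array([541.9, 273.2]), array([137.1,  56.2]), 28.0)]
 side [(array([536.3, 268.7]), array([131.3,  69.1]), 28.3), (array([537. , 277.5]), array([129.1,  67.9]), 28.3)]
lid 180 [(array([539.4, 272.6]), array([129.9,  55.2]), 28.1), (array([539. , 271.5]), array([129.4,  55. ]), 28.1)]
 side [(array([538.2, 265.1]), array([129.7,  58.4]), 28.2), (array([538.8, 274. ]), array([127.6,  57.4]), 28.2)]
tray top 120 (array([ 504.6, -301.7]), array([367. , 292.9]), -0.4) (array([ 505.2, -305.7]), array([372. , 296.9]), -0.4)
tray side 120 (array([ 487. , -311.2]), array([433.5, 347.4]), 0.3)
tray top 150 (array([ 487.7, -299.3]), array([332.8, 225.8]), 4.8) (array([ 488.1, -303.2]), array([337.3, 228.9]), 4.8)
tray side 150 (array([ 495.9, -299.6]), array([309.6, 223.4]), 7.5)
tray top 180 (array([ 497. , -295.1]), array([304.9, 206.5]), 7.3) (array([ 497.6, -299. ]), array([309. , 209.3]), 7.3)
tray side 180 (array([ 495.7, -273.1]), array([300.7, 158.5]), 7.6)
(272, 150) [0.75532358 0.14371194 0.19      ]
(352, 157) [ 0.77169647 -0.08655786  0.025     ]
(408, 157) [ 0.76333316 -0.25358832  0.068     ]
(310, 128) [0.84332848 0.04237689 0.1       ]
bar (array([0.53759817, 0.26944768, 0.20416011]), np.float64(0.00044900022903647665))
T [581.8 322.1 199. ]
T [605. 274. 199.]
T [493.4 215.6 199. ]
T [469.4 260.2 199. ]
S [606.7 279.8 199. ]
S [495.4 221.6 199. ]
S [469.8 269.3 199. ]
S [580.7 329.6 199. ]
base [array([587.9, 304.9,  -0. ]), array([464.1, 256.2,   0. ])]
```

The stack is centred at about (538, 270) mm with its long axis at 28.1°. The steel tray is at about (497, -296) with its long axis at 7.4°. I'll move above the stack with the turn.

{"op": "send_rows", "data": {
  "steps": [
    {"fingers": 94, "dz": 40},
    {"fingers": 94, "dz": 40},
    {"dx": 20.4, "dy": -14, "roll": -0.13, "fingers": 94},
    {"dx": 20.4, "dy": -14, "roll": -0.13, "fingers": 94},
    {"dx": 20.4, "dy": -14, "roll": -0.13, "fingers": 94},
    {"dx": 20.4, "dy": -14, "roll": -0.13, "fingers": 94},
    {"dx": 20.4, "dy": -14, "roll": -0.13, "fingers": 94},
    {"dx": 20.4, "dy": -14, "roll": -0.13, "fingers": 94},
    {"dx": 20.4, "dy": -14, "roll": -0.13, "fingers": 94},
    {"dx": 20.4, "dy": -14, "roll": -0.13, "fingers": 94},
    {"dx": 20.4, "dy": -14, "roll": -0.13, "fingers": 94},
    {"dx": 20.4, "dy": -14, "roll": -0.13, "fingers": 94},
    {"dx": 20.4, "dy": -14, "roll": -0.13, "fingers": 94},
    {"dx": 20.4, "dy": -14, "roll": -0.13, "fingers": 94},
    {"dx": 20.4, "dy": -14, "roll": -0.13, "fingers": 94},
    {"dx": 20.4, "dy": -14, "roll": -0.13, "fingers": 94},
    {"dx": 20.4, "dy": -14, "roll": -0.13, "fingers": 94},
    {"dx": 20.4, "dy": -14, "roll": -0.13, "fingers": 94},
    {"dx": 20.4, "dy": -14, "roll": -0.13, "fingers": 94},
    {"dx": 20.4, "dy": -14, "roll": -0.13, "fingers": 94}
  ],
  "squeeze": 5
}}

```text
schema error: expected keys fingers, dx, dy, dz, roll
```

```bash
cat >> h.py <<'E'
def st():
    s=sense(); from scipy.spatial.transform import Rotation as R
    M=R.from_rotvec(s["orientation"]).as_matrix(); y=M[:,1]
    print("t %.2f"%s["clock"],"pos",np.round(s["eef_pos"]*1000,1),"yaw %.2f"%np.degrees(np.arctan2(y[1],y[0])),"zax",np.round(M[:,2],3),"F",np.round(s["force"],2),"M",np.round(s["moment"],2),"open %.1f"%(s["opening"]*1000),"g",np.round(s["gripper_force"],1),"j",np.round(s["joints"],2))
E
python3 -c "
from h import *; st()"
```

```text
t 0.10 pos [170.7 522.6 224. ] yaw 71.91 zax [-0.    -0.001 -1.   ] F [0.07 0.29 0.61] M [ 0.   -0.01  0.03] open 93.7 g 0.0 j [ 1.19  0.3   1.52  0.    1.32 -0.07]
```

{"op": "send_rows", "data": {
  "steps": [
    {"fingers": 94, "dx": 0, "dy": 0, "dz": 40, "roll": 0},
    {"fingers": 94, "dx": 0, "dy": 0, "dz": 40, "roll": 0},
    {"fingers": 94, "dx": 20.4, "dy": -14, "dz": 0, "roll": -0.13},
    {"fingers": 94, "dx": 20.4, "dy": -14, "dz": 0, "roll": -0.13},
    {"fingers": 94, "dx": 20.4, "dy": -14, "dz": 0, "roll": -0.13},
    {"fingers": 94, "dx": 20.4, "dy": -14, "dz": 0, "roll": -0.13},
    {"fingers": 94, "dx": 20.4, "dy": -14, "dz": 0, "roll": -0.13},
    {"fingers": 94, "dx": 20.4, "dy": -14, "dz": 0, "roll": -0.13},
    {"fingers": 94, "dx": 20.4, "dy": -14, "dz": 0, "roll": -0.13},
    {"fingers": 94, "dx": 20.4, "dy": -14, "dz": 0, "roll": -0.13},
    {"fingers": 94, "dx": 20.4, "dy": -14, "dz": 0, "roll": -0.13},
    {"fingers": 94, "dx": 20.4, "dy": -14, "dz": 0, "roll": -0.13},
    {"fingers": 94, "dx": 20.4, "dy": -14, "dz": 0, "roll": -0.13},
    {"fingers": 94, "dx": 20.4, "dy": -14, "dz": 0, "roll": -0.13},
    {"fingers": 94, "dx": 20.4, "dy": -14, "dz": 0, "roll": -0.13},
    {"fingers": 94, "dx": 20.4, "dy": -14, "dz": 0, "roll": -0.13},
    {"fingers": 94, "dx": 20.4, "dy": -14, "dz": 0, "roll": -0.13},
    {"fingers": 94, "dx": 20.4, "dy": -14, "dz": 0, "roll": -0.13},
    {"fingers": 94, "dx": 20.4, "dy": -14, "dz": 0, "roll": -0.13},
    {"fingers": 94, "dx": 20.4, "dy": -14, "dz": 0, "roll": -0.13}
  ],
  "squeeze": 5
}}

```text
clock: 2.1
eef_pos: [0.5387, 0.2701, 0.3041]
orientation: [3.051, 0.747, -0.001]
force: [-0.2, -0.0, 0.1]
opening: 0.0944
gripper_force: 0.0
```

```bash
python3 -c "
from h import *; st()"
```

```text
t 2.10 pos [538.7 270.1 304.1] yaw -62.47 zax [-0.001 -0.    -1.   ] F [-0.18 -0.    0.07] M [-0.04  0.17  0.04] open 94.4 g 0.0 j [ 0.4   0.38  1.24 -0.    1.53  1.49]
```

{"op": "send_rows", "data": {
  "steps": [
    {"fingers": 94, "dx": 0, "dy": 0, "dz": -25, "roll": 0.01},
    {"fingers": 94, "dx": 0, "dy": 0, "dz": -25, "roll": 0},
    {"fingers": 94, "dx": 0, "dy": 0, "dz": -25, "roll": 0},
    {"fingers": 94, "dx": 0, "dy": 0, "dz": -25, "roll": 0},
    {"fingers": 94, "dx": 0, "dy": 0, "dz": -25, "roll": 0},
    {"fingers": 80, "dx": 0, "dy": 0, "dz": -24, "roll": 0},
    {"fingers": 70, "dx": 0, "dy": 0, "dz": 0, "roll": 0},
    {"fingers": 66, "dx": 0, "dy": 0, "dz": 0, "roll": 0},
    {"fingers": 63, "dx": 0, "dy": 0, "dz": 0, "roll": 0},
    {"fingers": 63, "dx": 0, "dy": 0, "dz": 0, "roll": 0}
  ],
  "squeeze": 4
}}

```text
clock: 3.1
eef_pos: [0.5384, 0.271, 0.1568]
orientation: [-3.045, -0.771, -0.003]
force: [0.6, 1.0, 0.2]
opening: 0.0631
gripper_force: 0.0
```

```bash
python3 -c "
from h import *; st()
s=snapshot('side'); t=snapshot('top')
cv2.imwrite('pics/g1.png',np.hstack([cv2.resize(s[180:360,290:450],None,fx=2.5,fy=3),cv2.resize(t[190:270,180:270],None,fx=4,fy=540/80)]))"
```

```text
t 3.10 pos [538.4 271.  156.8] yaw -61.59 zax [ 0.002  0.001 -1.   ] F [0.61 1.02 0.21] M [0.   0.16 0.01] open 63.1 g 0.0 j [ 0.41  0.47  1.44 -0.    1.22  1.48]
```

View pics/g1.png

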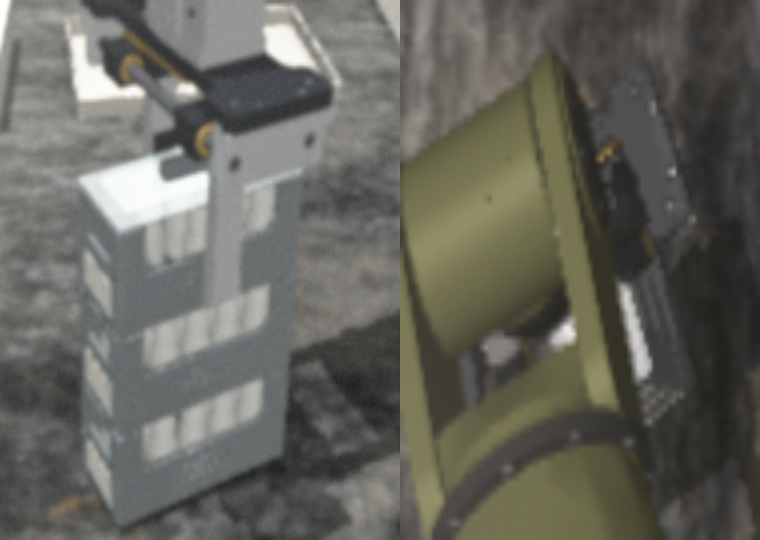

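The side view shows the finger at mid-length on the top tray's solid wall. Its tip ends near the top tray's bottom edge, and nothing has been displaced. I'll close gently.

{"op": "send_rows", "data": {
  "steps": [
    {"fingers": 60, "dx": 0, "dy": 0, "dz": 0, "roll": 0},
    {"fingers": 59, "dx": 0, "dy": 0, "dz": 0, "roll": 0},
    {"fingers": 58, "dx": 0, "dy": 0, "dz": 0, "roll": 0},
    {"fingers": 57.5, "dx": 0, "dy": 0, "dz": 0, "roll": 0},
    {"fingers": 57.5, "dx": 0, "dy": 0, "dz": 0, "roll": 0}
  ],
  "squeeze": 4
}}

```text
clock: 3.7
eef_pos: [0.538, 0.2708, 0.1554]
orientation: [3.046, 0.771, -0.0]
force: [0.3, 0.5, -0.2]
opening: 0.0573
gripper_force: 0.1
```

```bash
python3 -c "
from h import *; st()"
```

```text
t 3.70 pos [538.  270.8 155.4] yaw -61.59 zax [ 0. -0. -1.] F [ 0.28  0.54 -0.23] M [-0.06  0.1  -0.01] open 57.3 g 0.1 j [ 0.41  0.48  1.44 -0.    1.22  1.48]
```

{"op": "send_rows", "data": {
  "steps": [
    {"fingers": 50, "dx": 0, "dy": 0, "dz": 0, "roll": 0},
    {"fingers": 50, "dx": 0, "dy": 0, "dz": 0, "roll": 0},
    {"fingers": 50, "dx": 0, "dy": 0, "dz": 0, "roll": 0}
  ],
  "squeeze": 6
}}

```text
clock: 4.0
eef_pos: [0.5381, 0.2707, 0.1555]
orientation: [3.045, 0.771, 0.0]
force: [0.1, -1.4, 0.3]
opening: 0.0559
gripper_force: 6.0
```

{"op": "send_rows", "data": {
  "steps": [
    {"fingers": 40, "dx": 0, "dy": 0, "dz": 0, "roll": 0},
    {"fingers": 40, "dx": 0, "dy": 0, "dz": 0, "roll": 0},
    {"fingers": 40, "dx": 0, "dy": 0, "dz": 0, "roll": 0}
  ],
  "squeeze": 28
}}

```text
clock: 4.3
eef_pos: [0.5381, 0.2708, 0.1555]
orientation: [3.045, 0.771, 0.0]
force: [0.3, -1.2, 1.1]
opening: 0.0558
gripper_force: 28.0
```

```bash
python3 -c "
from h import *; st()"
```

```text
t 4.30 pos [538.1 270.8 155.5] yaw -61.59 zax [ 0. -0. -1.] F [ 0.27 -1.24  1.11] M [-0.43 -0.03 -0.04] open 55.8 g 28.0 j [ 0.41  0.48  1.44 -0.    1.22  1.48]
```

{"op": "send_rows", "data": {
  "steps": [
    {"fingers": 40, "dx": 0, "dy": 0, "dz": 2, "roll": 0},
    {"fingers": 40, "dx": 0, "dy": 0, "dz": 3, "roll": 0},
    {"fingers": 40, "dx": 0, "dy": 0, "dz": 5, "roll": 0},
    {"fingers": 40, "dx": 0, "dy": 0, "dz": 8, "roll": 0},
    {"fingers": 40, "dx": 0, "dy": 0, "dz": 10, "roll": 0},
    {"fingers": 40, "dx": 0, "dy": 0, "dz": 10, "roll": 0},
    {"fingers": 40, "dx": 0, "dy": 0, "dz": 7, "roll": 0},
    {"fingers": 40, "dx": 0, "dy": 0, "dz": 5, "roll": 0},
    {"fingers": 40, "dx": 0, "dy": 0, "dz": 0, "roll": 0},
    {"fingers": 40, "dx": 0, "dy": 0, "dz": 0, "roll": 0}
  ]
}}

```text
clock: 5.3
eef_pos: [0.5379, 0.2708, 0.2052]
orientation: [3.046, 0.771, -0.001]
force: [-0.6, -0.4, -3.1]
opening: 0.056
gripper_force: 27.9
```

```bash
python3 -c "
from h import *; st()
s=snapshot('side')
cv2.imwrite('pics/g2.png',cv2.resize(s[120:370,270:470],None,fx=2.3,fy=2.3))"
```

```text
t 5.30 pos [537.9 270.8 205.2] yaw -61.59 zax [-0. -0. -1.] F [-0.55 -0.39 -3.13] M [-0.06  0.1   0.  ] open 56.0 g 27.9 j [0.41 0.43 1.39 0.   1.32 1.48]
```

View pics/g2.png

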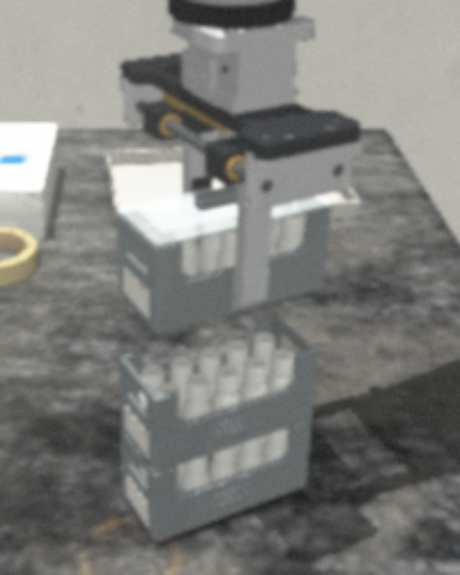

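The side view shows the top tray lifted level with its lid on. The middle and bottom trays are undisturbed at about (215,440) in the crop. I'll carry the top tray 200 mm towards -y and set it down.

{"op": "send_rows", "data": {
  "steps": [
    {"fingers": 40, "dx": 0, "dy": -5, "dz": 0, "roll": 0},
    {"fingers": 40, "dx": 0, "dy": -10, "dz": 0, "roll": 0},
    {"fingers": 40, "dx": 0, "dy": -20, "dz": 0, "roll": 0},
    {"fingers": 40, "dx": 0, "dy": -25, "dz": 0, "roll": 0},
    {"fingers": 40, "dx": 0, "dy": -25, "dz": 0, "roll": 0},
    {"fingers": 40, "dx": 0, "dy": -25, "dz": 0, "roll": 0},
    {"fingers": 40, "dx": 0, "dy": -25, "dz": -5, "roll": 0},
    {"fingers": 40, "dx": 0, "dy": -25, "dz": -10, "roll": 0},
    {"fingers": 40, "dx": 0, "dy": -20, "dz": -15, "roll": 0},
    {"fingers": 40, "dx": 0, "dy": -15, "dz": -20, "roll": 0},
    {"fingers": 40, "dx": 0, "dy": -5, "dz": -25, "roll": 0},
    {"fingers": 40, "dx": 0, "dy": 0, "dz": -25, "roll": 0},
    {"fingers": 40, "dx": 0, "dy": 0, "dz": -20, "roll": 0},
    {"fingers": 40, "dx": 0, "dy": 0, "dz": -15, "roll": 0},
    {"fingers": 40, "dx": 0, "dy": 0, "dz": -12, "roll": 0},
    {"fingers": 40, "dx": 0, "dy": 0, "dz": -8, "roll": 0},
    {"fingers": 40, "dx": 0, "dy": 0, "dz": -5, "roll": 0},
    {"fingers": 40, "dx": 0, "dy": 0, "dz": -4, "roll": 0},
    {"fingers": 40, "dx": 0, "dy": 0, "dz": 0, "roll": 0},
    {"fingers": 40, "dx": 0, "dy": 0, "dz": 0, "roll": 0}
  ]
}}

```text
clock: 7.35
eef_pos: [0.5382, 0.0708, 0.0418]
orientation: [3.045, 0.771, 0.001]
force: [-0.2, -0.4, -3.0]
opening: 0.0558
gripper_force: 27.9
```

{"op": "send_rows", "data": {
  "steps": [
    {"fingers": 40, "dx": 0, "dy": 0, "dz": -2, "roll": 0},
    {"fingers": 40, "dx": 0, "dy": 0, "dz": -2, "roll": 0},
    {"fingers": 40, "dx": 0, "dy": 0, "dz": -2, "roll": 0},
    {"fingers": 40, "dx": 0, "dy": 0, "dz": -2, "roll": 0},
    {"fingers": 40, "dx": 0, "dy": 0, "dz": -1, "roll": 0},
    {"fingers": 40, "dx": 0, "dy": 0, "dz": -0.5, "roll": 0},
    {"fingers": 40, "dx": 0, "dy": 0, "dz": -0.5, "roll": 0},
    {"fingers": 40, "dx": 0, "dy": 0, "dz": 0, "roll": 0}
  ]
}}

```text
clock: 8.15
eef_pos: [0.538, 0.0708, 0.0314]
orientation: [-3.046, -0.771, 0.0]
force: [-0.7, -0.9, -2.8]
opening: 0.0561
gripper_force: 27.9
```

{"op": "send_rows", "data": {
  "steps": [
    {"fingers": 40, "dx": 0, "dy": 0, "dz": -0.5, "roll": 0},
    {"fingers": 40, "dx": 0, "dy": 0, "dz": -0.5, "roll": 0},
    {"fingers": 40, "dx": 0, "dy": 0, "dz": -0.5, "roll": 0},
    {"fingers": 40, "dx": 0, "dy": 0, "dz": -0.3, "roll": 0},
    {"fingers": 40, "dx": 0, "dy": 0, "dz": 0, "roll": 0},
    {"fingers": 40, "dx": 0, "dy": 0, "dz": 0, "roll": 0}
  ]
}}

```text
clock: 8.75
eef_pos: [0.538, 0.0708, 0.0296]
orientation: [3.046, 0.771, 0.0]
force: [-1.1, -1.1, -2.4]
opening: 0.0557
gripper_force: 27.9
```

{"op": "send_rows", "data": {
  "steps": [
    {"fingers": 40, "dx": 0, "dy": 0, "dz": -0.3, "roll": 0},
    {"fingers": 40, "dx": 0, "dy": 0, "dz": -0.3, "roll": 0},
    {"fingers": 40, "dx": 0, "dy": 0, "dz": 0, "roll": 0}
  ]
}}

```text
clock: 9.05
eef_pos: [0.5381, 0.0708, 0.0295]
orientation: [3.046, 0.771, 0.0]
force: [-3.3, -0.9, 5.4]
opening: 0.0558
gripper_force: 27.9
```

{"op": "send_rows", "data": {
  "steps": [
    {"fingers": 58, "dx": 0, "dy": 0, "dz": 0, "roll": 0},
    {"fingers": 62, "dx": 0, "dy": 0, "dz": 0, "roll": 0},
    {"fingers": 75, "dx": 0, "dy": 0, "dz": 0, "roll": 0},
    {"fingers": 94, "dx": 0, "dy": 0, "dz": 0, "roll": 0},
    {"fingers": 94, "dx": 0, "dy": 0, "dz": 5, "roll": 0},
    {"fingers": 94, "dx": 0, "dy": 0, "dz": 20, "roll": 0},
    {"fingers": 94, "dx": 0, "dy": 0, "dz": 35, "roll": 0},
    {"fingers": 94, "dx": 0, "dy": 0, "dz": 40, "roll": 0},
    {"fingers": 94, "dx": 0, "dy": 0, "dz": 40, "roll": 0},
    {"fingers": 94, "dx": 0, "dy": 0, "dz": 20, "roll": 0},
    {"fingers": 94, "dx": 0, "dy": 0, "dz": 0, "roll": 0}
  ]
}}

```text
clock: 10.15
eef_pos: [0.5391, 0.0709, 0.1924]
orientation: [3.045, 0.771, 0.009]
force: [-0.5, -0.1, 0.0]
opening: 0.0939
gripper_force: 0.0
```

```bash
python3 -c "
from h import *; st()
s=snapshot('side'); t=snapshot('top'); cv2.imwrite('pics/s3.png',s); cv2.imwrite('pics/t3.png',t)
cv2.imwrite('pics/g3.png',np.hstack([cv2.resize(s[220:360,240:440],None,fx=2,fy=4)[:560],cv2.resize(t[190:270,190:260],None,fx=400/70,fy=7)[:560]]))"
```

```text
t 10.15 pos [539.1  70.9 192.4] yaw -61.59 zax [ 0.006  0.    -1.   ] F [-0.53 -0.06  0.03] M [-0.03  0.12  0.  ] open 93.9 g 0.0 j [0.06 0.31 1.58 0.   1.24 1.14]
```

View pics/g3.png

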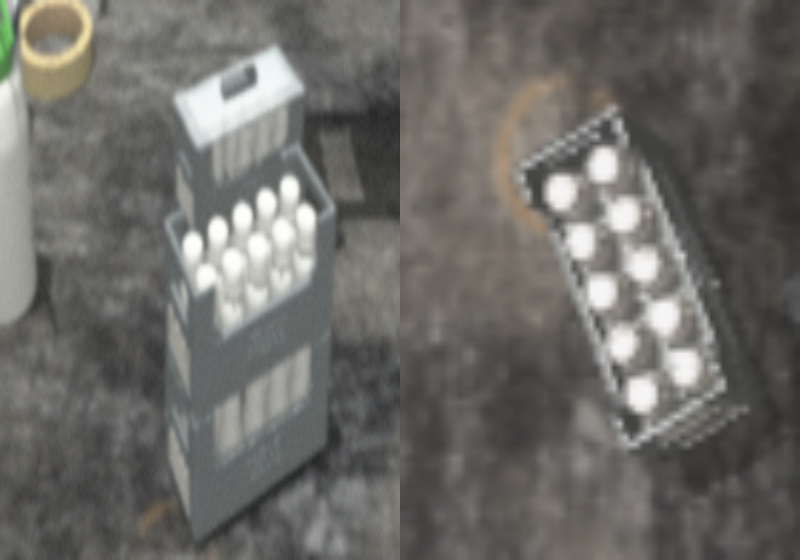

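The top tray stands beside the stack with its lid on, seen behind the stack in the side view. The middle tray is open, with 10 bright caps in top-view crop (540–690, 160–400). I'll measure the middle tray from its caps.

```bash
python3 - <<'E'
from h import *
t=cv2.imread("pics/t3.png")
up=6;x0,y0=195,195;c=cv2.resize(t[y0:265,x0:260],None,fx=up,fy=up,interpolation=cv2.INTER_CUBIC)
for thr in (200,215,230):
    m=(c.min(2)>thr).astype(np.uint8); n,l,s,ct=cv2.connectedComponentsWithStats(m)
    P=np.array([onplane("top",(q+.5)/up-.5+[x0,y0],.124)[:2]*1000 for q,a in zip(ct[1:],s[1:,4]) if a>60])
    (ce,sz,an)=cv2.minAreaRect(P.astype(np.float32))
    mu=P.mean(0); w,V=np.linalg.eigh(np.cov(P.T)); v=V[:,1]
    print(thr,len(P),np.round(mu,1),"rect",np.round(ce,1),np.round(sz,1),"ang %.2f"%np.degrees(np.arctan2(v[1],v[0])),s[1:,4])
# top view: lid now
k=blob(t,(250,195,330,260),180)
print(rect("top",k,.071)); s=cv2.imread("pics/s3.png")
k=blob(s,(325,225,395,260),180); print(rect("side",k,.071))
E
```

```text
200 10 [538.5 271.4] rect [538.4 271.3] [92.7 23.6] ang -152.47 [ 10 634 656 703 638  14 662  32 656   5 761 603 750 674   2   2]
215 10 [538.4 271.3] rect [538.3 271.2] [92.8 23.7] ang -152.39 [551 574 601 545 530   8 564 644 480 603 597]
230 10 [538.3 271.2] rect [538.3 271.2] [92.8 23.9] ang -152.36 [464 470 460 442 404 457 514 356 466 505]
(array([500.9,  65. ]), array([39.6, 34.1]), -84.8)
(array([537.8,  70.7]), array([130.5,  60.5]), 28.1)
```

{"op": "send_rows", "data": {
  "steps": [
    {"fingers": 94, "dx": 0, "dy": 15, "dz": 0, "roll": 0},
    {"fingers": 94, "dx": 0, "dy": 35, "dz": 0, "roll": 0},
    {"fingers": 94, "dx": 0, "dy": 40, "dz": 0, "roll": 0},
    {"fingers": 94, "dx": 0, "dy": 40, "dz": 0, "roll": 0},
    {"fingers": 94, "dx": 0, "dy": 35, "dz": 0, "roll": -0.007},
    {"fingers": 94, "dx": 0, "dy": 25, "dz": 0, "roll": 0},
    {"fingers": 94, "dx": 0, "dy": 10, "dz": 0, "roll": 0},
    {"fingers": 94, "dx": 0, "dy": 0, "dz": 0, "roll": 0},
    {"fingers": 94, "dx": 0, "dy": 0, "dz": -20, "roll": 0},
    {"fingers": 94, "dx": 0, "dy": 0, "dz": -25, "roll": 0},
    {"fingers": 94, "dx": 0, "dy": 0, "dz": -25, "roll": 0},
    {"fingers": 94, "dx": 0, "dy": 0, "dz": -16, "roll": 0},
    {"fingers": 80, "dx": 0, "dy": 0, "dz": -10, "roll": 0},
    {"fingers": 70, "dx": 0, "dy": 0, "dz": 0, "roll": 0},
    {"fingers": 63, "dx": 0, "dy": 0, "dz": 0, "roll": 0},
    {"fingers": 60, "dx": 0, "dy": 0, "dz": 0, "roll": 0},
    {"fingers": 58.5, "dx": 0, "dy": 0, "dz": 0, "roll": 0},
    {"fingers": 57.5, "dx": 0, "dy": 0, "dz": 0, "roll": 0},
    {"fingers": 57.5, "dx": 0, "dy": 0, "dz": 0, "roll": 0}
  ],
  "squeeze": 4
}}

```text
clock: 12.15
eef_pos: [0.5381, 0.2709, 0.0933]
orientation: [-3.048, -0.76, -0.001]
force: [-0.0, -0.1, 0.3]
opening: 0.0573
gripper_force: 0.2
```

```bash
python3 -c "
from h import *; st()"
```

```text
t 12.15 pos [538.1 270.9  93.3] yaw -61.99 zax [ 0.  0. -1.] F [-0.04 -0.12  0.33] M [-0.07  0.12  0.03] open 57.3 g 0.2 j [ 0.41  0.55  1.49 -0.    1.1   1.49]
```

{"op": "send_rows", "data": {
  "steps": [
    {"fingers": 50, "dx": 0, "dy": 0, "dz": 0, "roll": 0},
    {"fingers": 50, "dx": 0, "dy": 0, "dz": 0, "roll": 0},
    {"fingers": 50, "dx": 0, "dy": 0, "dz": 0, "roll": 0}
  ],
  "squeeze": 6
}}

```text
clock: 12.45
eef_pos: [0.5382, 0.2707, 0.0933]
orientation: [3.048, 0.76, 0.001]
force: [0.5, -1.9, 2.5]
opening: 0.0559
gripper_force: 6.0
```

{"op": "send_rows", "data": {
  "steps": [
    {"fingers": 40, "dx": 0, "dy": 0, "dz": 0, "roll": 0},
    {"fingers": 40, "dx": 0, "dy": 0, "dz": 0, "roll": 0},
    {"fingers": 40, "dx": 0, "dy": 0, "dz": 0, "roll": 0},
    {"fingers": 40, "dx": 0, "dy": 0, "dz": 2, "roll": 0},
    {"fingers": 40, "dx": 0, "dy": 0, "dz": 3, "roll": 0},
    {"fingers": 40, "dx": 0, "dy": 0, "dz": 5, "roll": 0},
    {"fingers": 40, "dx": 0, "dy": 0, "dz": 10, "roll": 0},
    {"fingers": 40, "dx": 0, "dy": 0, "dz": 15, "roll": 0},
    {"fingers": 40, "dx": 0, "dy": 0, "dz": 15, "roll": 0},
    {"fingers": 40, "dx": 0, "dy": 0, "dz": 15, "roll": 0},
    {"fingers": 40, "dx": 0, "dy": 0, "dz": 10, "roll": 0},
    {"fingers": 40, "dx": 0, "dy": 0, "dz": 5, "roll": 0},
    {"fingers": 40, "dx": 0, "dy": 0, "dz": 0, "roll": 0},
    {"fingers": 40, "dx": 0, "dy": 0, "dz": 0, "roll": 0}
  ],
  "squeeze": 28
}}

```text
clock: 13.85
eef_pos: [0.5378, 0.2707, 0.1725]
orientation: [3.048, 0.76, -0.001]
force: [0.2, 0.4, -3.1]
opening: 0.0558
gripper_force: 28.0
```

```bash
python3 -c "
from h import *; st()
s=snapshot('side'); cv2.imwrite('pics/s4.png',s)
cv2.imwrite('pics/g4.png',cv2.resize(s[120:370,230:470],None,fx=2.3,fy=2.3))"
```

```text
t 13.85 pos [537.8 270.7 172.5] yaw -61.99 zax [-0.001 -0.    -1.   ] F [ 0.25  0.36 -3.12] M [-0.08  0.15 -0.02] open 55.8 g 28.0 j [0.41 0.46 1.43 0.   1.26 1.49]
```

View pics/g4.png

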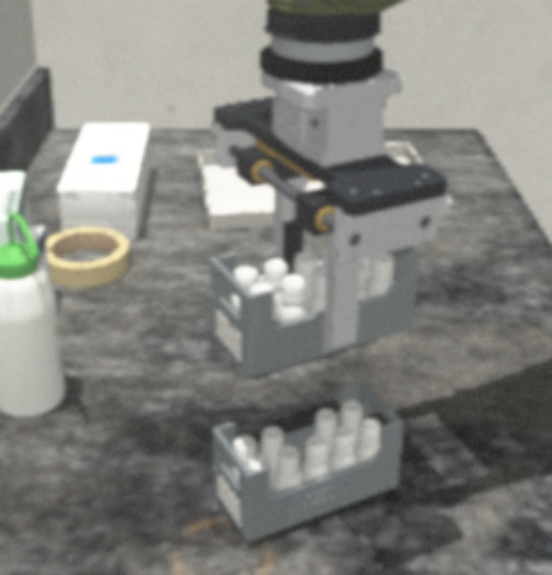

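The middle tray is lifted level and the bottom tray stayed in place. The carry height clears the parked lidded tray. I'll carry it to the steel tray.

{"op": "send_rows", "data": {
  "steps": [
    {"fingers": 40, "dx": -2, "dy": -10, "dz": 0, "roll": -0.018},
    {"fingers": 40, "dx": -2, "dy": -20, "dz": 0, "roll": -0.018},
    {"fingers": 40, "dx": -2, "dy": -32, "dz": 0, "roll": -0.018},
    {"fingers": 40, "dx": -2, "dy": -32, "dz": 0, "roll": -0.018},
    {"fingers": 40, "dx": -2, "dy": -32, "dz": 0, "roll": -0.018},
    {"fingers": 40, "dx": -2, "dy": -32, "dz": 0, "roll": -0.018},
    {"fingers": 40, "dx": -2, "dy": -32, "dz": 0, "roll": -0.018},
    {"fingers": 40, "dx": -2, "dy": -32, "dz": 0, "roll": -0.018},
    {"fingers": 40, "dx": -2, "dy": -32, "dz": 0, "roll": -0.018},
    {"fingers": 40, "dx": -2, "dy": -32, "dz": 0, "roll": -0.018},
    {"fingers": 40, "dx": -2, "dy": -32, "dz": 0, "roll": -0.018},
    {"fingers": 40, "dx": -2, "dy": -32, "dz": 0, "roll": -0.018},
    {"fingers": 40, "dx": -2, "dy": -32, "dz": 0, "roll": -0.018},
    {"fingers": 40, "dx": -2, "dy": -32, "dz": 0, "roll": -0.018},
    {"fingers": 40, "dx": -2, "dy": -32, "dz": 0, "roll": -0.018},
    {"fingers": 40, "dx": -2, "dy": -32, "dz": 0, "roll": -0.018},
    {"fingers": 40, "dx": -2, "dy": -32, "dz": 0, "roll": -0.018},
    {"fingers": 40, "dx": -2, "dy": -32, "dz": 0, "roll": -0.018},
    {"fingers": 40, "dx": -3, "dy": -15, "dz": 0, "roll": -0.018},
    {"fingers": 40, "dx": -2, "dy": -10, "dz": 0, "roll": -0.018}
  ]
}}

```text
clock: 15.9
eef_pos: [0.4962, -0.2972, 0.1726]
orientation: [-3.135, -0.198, 0.001]
force: [-0.3, 0.3, -3.2]
opening: 0.0558
gripper_force: 28.0
```

{"op": "send_rows", "data": {
  "steps": [
    {"fingers": 40, "dx": 0, "dy": 0, "dz": 0, "roll": 0},
    {"fingers": 40, "dx": 0, "dy": 0, "dz": -10, "roll": 0},
    {"fingers": 40, "dx": 0, "dy": 0, "dz": -20, "roll": 0},
    {"fingers": 40, "dx": 0, "dy": 0, "dz": -25, "roll": 0},
    {"fingers": 40, "dx": 0, "dy": 0, "dz": -25, "roll": 0},
    {"fingers": 40, "dx": 0, "dy": 0, "dz": -20, "roll": 0},
    {"fingers": 40, "dx": 0, "dy": 0, "dz": -12, "roll": 0},
    {"fingers": 40, "dx": 0, "dy": 0, "dz": -8, "roll": 0},
    {"fingers": 40, "dx": 0, "dy": 0, "dz": -5, "roll": 0},
    {"fingers": 40, "dx": 0, "dy": 0, "dz": 0, "roll": 0},
    {"fingers": 40, "dx": 0, "dy": 0, "dz": 0, "roll": 0}
  ]
}}

```text
clock: 17.0
eef_pos: [0.4974, -0.2964, 0.0487]
orientation: [3.134, 0.202, 0.001]
force: [-0.8, 0.1, -2.3]
opening: 0.0556
gripper_force: 28.0
```

```bash
python3 -c "
from h import *; st()"
```

```text
t 17.00 pos [ 497.4 -296.4   48.7] yaw -82.62 zax [ 0.001 -0.001 -1.   ] F [-0.79  0.15 -2.27] M [ 0.03  0.17 -0.  ] open 55.6 g 28.0 j [-0.6   0.56  1.59  0.    0.99  0.84]
```

{"op": "send_rows", "data": {
  "steps": [
    {"fingers": 40, "dx": 0, "dy": 0, "dz": -3, "roll": 0},
    {"fingers": 40, "dx": 0, "dy": 0, "dz": -3, "roll": 0},
    {"fingers": 40, "dx": 0, "dy": 0, "dz": -2, "roll": 0},
    {"fingers": 40, "dx": 0, "dy": 0, "dz": -2, "roll": 0},
    {"fingers": 40, "dx": 0, "dy": 0, "dz": -2, "roll": 0},
    {"fingers": 40, "dx": 0, "dy": 0, "dz": -1, "roll": 0},
    {"fingers": 40, "dx": 0, "dy": 0, "dz": 0, "roll": 0},
    {"fingers": 40, "dx": 0, "dy": 0, "dz": 0, "roll": 0}
  ]
}}

```text
clock: 17.8
eef_pos: [0.497, -0.2962, 0.0351]
orientation: [3.135, 0.202, 0.0]
force: [-0.6, -0.4, -2.7]
opening: 0.0559
gripper_force: 28.0
```

{"op": "send_rows", "data": {
  "steps": [
    {"fingers": 40, "dx": 0, "dy": 0, "dz": -0.5, "roll": 0},
    {"fingers": 40, "dx": 0, "dy": 0, "dz": -0.5, "roll": 0},
    {"fingers": 40, "dx": 0, "dy": 0, "dz": -0.5, "roll": 0},
    {"fingers": 40, "dx": 0, "dy": 0, "dz": 0, "roll": 0},
    {"fingers": 40, "dx": 0, "dy": 0, "dz": 0, "roll": 0}
  ]
}}

```text
clock: 18.3
eef_pos: [0.497, -0.2962, 0.0336]
orientation: [3.135, 0.202, 0.0]
force: [-0.3, 0.3, -3.4]
opening: 0.0558
gripper_force: 28.0
```

{"op": "send_rows", "data": {
  "steps": [
    {"fingers": 40, "dx": 0, "dy": 0, "dz": -0.4, "roll": 0},
    {"fingers": 40, "dx": 0, "dy": 0, "dz": -0.4, "roll": 0},
    {"fingers": 40, "dx": 0, "dy": 0, "dz": -0.4, "roll": 0},
    {"fingers": 40, "dx": 0, "dy": 0, "dz": -0.4, "roll": 0},
    {"fingers": 40, "dx": 0, "dy": 0, "dz": 0, "roll": 0},
    {"fingers": 40, "dx": 0, "dy": 0, "dz": 0, "roll": 0}
  ]
}}

```text
clock: 18.9
eef_pos: [0.4971, -0.2962, 0.0323]
orientation: [3.135, 0.202, 0.0]
force: [-2.9, 1.2, 5.1]
opening: 0.0559
gripper_force: 28.0
```

{"op": "send_rows", "data": {
  "steps": [
    {"fingers": 58, "dx": 0, "dy": 0, "dz": 0, "roll": 0},
    {"fingers": 62, "dx": 0, "dy": 0, "dz": 0, "roll": 0},
    {"fingers": 75, "dx": 0, "dy": 0, "dz": 0, "roll": 0},
    {"fingers": 94, "dx": 0, "dy": 0, "dz": 0, "roll": 0},
    {"fingers": 94, "dx": 0, "dy": 0, "dz": 5, "roll": 0},
    {"fingers": 94, "dx": 0, "dy": 0, "dz": 20, "roll": 0},
    {"fingers": 94, "dx": 0, "dy": 0, "dz": 35, "roll": 0},
    {"fingers": 94, "dx": 0, "dy": 0, "dz": 40, "roll": 0},
    {"fingers": 94, "dx": 0, "dy": 0, "dz": 40, "roll": 0},
    {"fingers": 94, "dx": 0, "dy": 0, "dz": 20, "roll": 0}
  ]
}}

```text
clock: 19.9
eef_pos: [0.4977, -0.2966, 0.1961]
orientation: [3.132, 0.202, 0.006]
force: [0.2, -0.3, 0.7]
opening: 0.0939
gripper_force: 0.0
```

{"op": "send_rows", "data": {
  "steps": [
    {"fingers": 94, "dx": 3, "dy": 27, "dz": 0, "roll": 0.027},
    {"fingers": 94, "dx": 4, "dy": 40, "dz": 0, "roll": 0.04},
    {"fingers": 94, "dx": 5, "dy": 40, "dz": 0, "roll": 0.04},
    {"fingers": 94, "dx": 5, "dy": 40, "dz": 0, "roll": 0.04},
    {"fingers": 94, "dx": 5, "dy": 40, "dz": 0, "roll": 0.04},
    {"fingers": 94, "dx": 5, "dy": 40, "dz": 0, "roll": 0.04},
    {"fingers": 94, "dx": 5, "dy": 40, "dz": 0, "roll": 0.04},
    {"fingers": 94, "dx": 4, "dy": 40, "dz": 0, "roll": 0.04},
    {"fingers": 94, "dx": 3, "dy": 35, "dz": 0, "roll": 0.03},
    {"fingers": 94, "dx": 2, "dy": 25, "dz": 0, "roll": 0.03},
    {"fingers": 94, "dx": 0, "dy": 0, "dz": 0, "roll": 0},
    {"fingers": 94, "dx": 0, "dy": 0, "dz": 0, "roll": 0}
  ]
}}

```text
clock: 21.1
eef_pos: [0.5379, 0.0708, 0.1921]
orientation: [3.045, 0.771, 0.0]
force: [0.6, -1.3, 0.2]
opening: 0.0939
gripper_force: 0.0
```

```bash
python3 - <<'E'
from h import *
st()
t=snapshot("top"); s=snapshot("side"); cv2.imwrite("pics/t5.png",t); cv2.imwrite("pics/s5.png",s)
up=6;x0,y0=195,195;c=cv2.resize(t[y0:265,x0:260],None,fx=up,fy=up,interpolation=cv2.INTER_CUBIC)
for thr in (200,215,230):
    m=(c.min(2)>thr).astype(np.uint8); n,l,sx,ct=cv2.connectedComponentsWithStats(m)
    P=np.array([onplane("top",(q+.5)/up-.5+[x0,y0],.061)[:2]*1000 for q,a in zip(ct[1:],sx[1:,4]) if a>60])
    w,V=np.linalg.eigh(np.cov(P.T)); v=V[:,1]
    print(thr,len(P),np.round(P.mean(0),1),"ang %.2f"%np.degrees(np.arctan2(v[1],v[0])))
k=blob(s,(325,225,395,260),180); print("lid side",rect("side",k,.071))
cv2.imwrite("pics/g5.png",np.hstack([cv2.resize(t[180:310,370:475],None,fx=4,fy=4),cv2.resize(s[150:345,230:420],None,fx=2,fy=520/195)]))
E
```

```text
t 21.10 pos [537.9  70.8 192.1] yaw -61.57 zax [ 0. -0. -1.] F [ 0.56 -1.31  0.23] M [-0.03  0.13 -0.01] open 93.9 g 0.0 j [ 0.06  0.31  1.58 -0.    1.25  1.14]
200 9 [539.1 272.7] ang -153.03
215 9 [537.9 272.4] ang -152.44
230 9 [537.8 272.3] ang -152.29
lid side (array([538. ,  70.8]), array([130.8,  60.7]), 28.2)
```

View pics/g5.png

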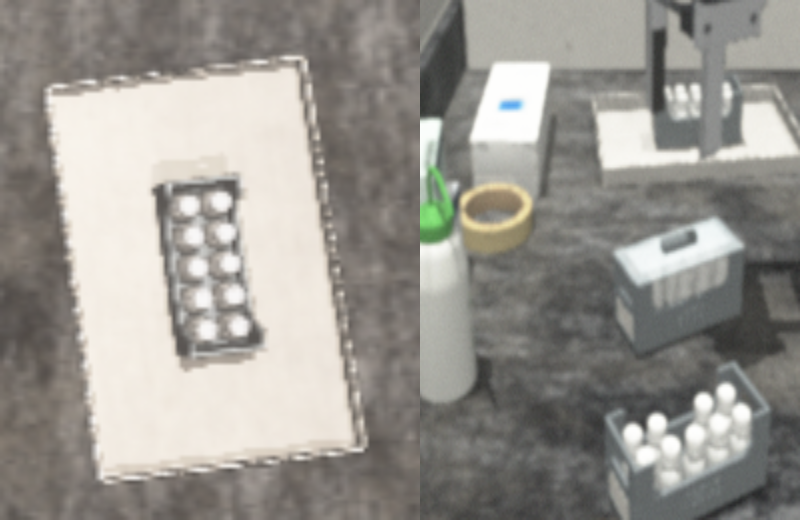

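The middle tray stands flat and centred in the steel tray, and the lidded tray and bottom tray are undisturbed. The bottom tray shows nine caps because one slot is empty, so I'll use the rectangle of caps to find its centre.

```bash
python3 - <<'E'
from h import *
t=cv2.imread("pics/t5.png")
up=6;x0,y0=195,195;c=cv2.resize(t[y0:265,x0:260],None,fx=up,fy=up,interpolation=cv2.INTER_CUBIC)
for thr in (200,215,230):
    m=(c.min(2)>thr).astype(np.uint8); n,l,sx,ct=cv2.connectedComponentsWithStats(m)
    P=np.array([onplane("top",(q+.5)/up-.5+[x0,y0],.061)[:2]*1000 for q,a in zip(ct[1:],sx[1:,4]) if a>60])
    best=[]
    th=np.radians(28); u=np.array([np.cos(th),np.sin(th)]); v=np.array([-u[1],u[0]])
    ij=np.stack([np.round((P-P.mean(0))@u/23.2),np.sign((P-[538.3,271.5])@v)/2],1)
    ij[:,0]-=(ij[:,0].max()+ij[:,0].min())/2
    A=np.c_[ij,np.ones(len(P))]; X=np.linalg.lstsq(A,P,rcond=None)[0]
    print(thr,"centre",np.round(X[2],1),"pitch",np.round(np.linalg.norm(X[:2],axis=1),1),"ang %.2f"%np.degrees(np.arctan2(X[0,1],X[0,0])),"res %.2f"%np.abs(A@X-P).max(),ij.tolist() if thr==215 else "")
E
```

```text
200 centre [539.8 271.6] pitch [22.6 24. ] ang 28.03 res 7.24 
215 centre [538.5 271.3] pitch [23.1 23.3] ang 27.65 res 0.46 [[2.0, -0.5], [2.0, 0.5], [1.0, -0.5], [1.0, 0.5], [-0.0, 0.5], [-1.0, -0.5], [-1.0, 0.5], [-2.0, -0.5], [-2.0, 0.5]]
230 centre [538.4 271.1] pitch [23.2 23.6] ang 27.74 res 0.47
```

{"op": "send_rows", "data": {
  "steps": [
    {"fingers": 94, "dx": 0, "dy": 0, "dz": -15, "roll": 0},
    {"fingers": 94, "dx": 0, "dy": 0, "dz": -30, "roll": 0},
    {"fingers": 94, "dx": 0, "dy": 0, "dz": -35, "roll": 0},
    {"fingers": 94, "dx": 0, "dy": 0, "dz": -35, "roll": 0},
    {"fingers": 94, "dx": 0, "dy": 0, "dz": -25, "roll": 0},
    {"fingers": 80, "dx": 0, "dy": 0, "dz": -15, "roll": 0},
    {"fingers": 70, "dx": 0, "dy": 0, "dz": -6, "roll": 0},
    {"fingers": 63, "dx": 0, "dy": 0, "dz": 0, "roll": 0},
    {"fingers": 60, "dx": 0, "dy": 0, "dz": 0, "roll": 0},
    {"fingers": 58, "dx": 0, "dy": 0, "dz": 0, "roll": 0},
    {"fingers": 57, "dx": 0, "dy": 0, "dz": 0, "roll": 0},
    {"fingers": 50, "dx": 0, "dy": 0, "dz": 0, "roll": 0},
    {"fingers": 50, "dx": 0, "dy": 0, "dz": 0, "roll": 0},
    {"fingers": 50, "dx": 0, "dy": 0, "dz": 0, "roll": 0}
  ],
  "squeeze": 6
}}

```text
clock: 22.6
eef_pos: [0.5384, 0.0709, 0.0316]
orientation: [3.045, 0.771, 0.002]
force: [-1.7, 0.1, 6.5]
opening: 0.0563
gripper_force: 6.0
```

```bash
python3 -c "
from h import *; st()"
```

```text
t 22.60 pos [538.4  70.9  31.6] yaw -61.59 zax [ 0.001  0.    -1.   ] F [-1.75  0.07  6.55] M [-0.03  0.4  -0.04] open 56.3 g 6.0 j [0.06 0.52 1.7  0.   0.91 1.14]
```

{"op": "send_rows", "data": {
  "steps": [
    {"fingers": 40, "dx": 0, "dy": 0, "dz": 0.8, "roll": 0},
    {"fingers": 40, "dx": 0, "dy": 0, "dz": 0, "roll": 0},
    {"fingers": 40, "dx": 0, "dy": 0, "dz": 0, "roll": 0}
  ],
  "squeeze": 28
}}

```text
clock: 22.9
eef_pos: [0.5378, 0.0708, 0.0316]
orientation: [-3.045, -0.771, 0.001]
force: [-0.9, -0.4, 0.4]
opening: 0.0557
gripper_force: 28.0
```

```bash
python3 -c "
from h import *; st()"
```

```text
t 22.90 pos [537.8  70.8  31.6] yaw -61.59 zax [-0. -0. -1.] F [-0.93 -0.4   0.43] M [-0.06  0.28  0.01] open 55.7 g 28.0 j [ 0.06  0.52  1.7  -0.    0.91  1.14]
```

{"op": "send_rows", "data": {
  "steps": [
    {"fingers": 40, "dx": 0, "dy": 0, "dz": 2, "roll": 0},
    {"fingers": 40, "dx": 0, "dy": 0, "dz": 3, "roll": 0},
    {"fingers": 40, "dx": 0, "dy": 0, "dz": 6, "roll": 0},
    {"fingers": 40, "dx": 0, "dy": 0, "dz": 12, "roll": 0},
    {"fingers": 40, "dx": 0, "dy": 0, "dz": 20, "roll": 0},
    {"fingers": 40, "dx": 0, "dy": 0, "dz": 20, "roll": 0},
    {"fingers": 40, "dx": 0, "dy": 0, "dz": 20, "roll": 0},
    {"fingers": 40, "dx": 0, "dy": 0, "dz": 15, "roll": 0},
    {"fingers": 40, "dx": 0, "dy": 0, "dz": 10, "roll": 0},
    {"fingers": 40, "dx": 0, "dy": 0, "dz": 5, "roll": 0},
    {"fingers": 40, "dx": 0, "dy": 5, "dz": 2, "roll": 0},
    {"fingers": 40, "dx": 0, "dy": 15, "dz": 0, "roll": -0.004},
    {"fingers": 40, "dx": 0, "dy": 25, "dz": 0, "roll": -0.004},
    {"fingers": 40, "dx": 0, "dy": 30, "dz": 0, "roll": 0},
    {"fingers": 40, "dx": 0, "dy": 30, "dz": 0, "roll": 0},
    {"fingers": 40, "dx": 0, "dy": 30, "dz": 0, "roll": 0},
    {"fingers": 40, "dx": 0.4, "dy": 30, "dz": 0, "roll": 0},
    {"fingers": 40, "dx": 0, "dy": 20, "dz": 0, "roll": 0},
    {"fingers": 40, "dx": 0, "dy": 10, "dz": 0, "roll": 0},
    {"fingers": 40, "dx": 0, "dy": 5, "dz": 0, "roll": 0}
  ]
}}

```text
clock: 24.9
eef_pos: [0.538, 0.2714, 0.1461]
orientation: [3.048, 0.76, -0.002]
force: [0.6, -0.1, -2.8]
opening: 0.0559
gripper_force: 28.0
```

{"op": "send_rows", "data": {
  "steps": [
    {"fingers": 40, "dx": 0, "dy": 0, "dz": 0, "roll": 0},
    {"fingers": 40, "dx": 0, "dy": 0, "dz": -5, "roll": 0},
    {"fingers": 40, "dx": 0, "dy": 0, "dz": -10, "roll": 0},
    {"fingers": 40, "dx": 0, "dy": 0, "dz": -10, "roll": 0},
    {"fingers": 40, "dx": 0, "dy": 0, "dz": -5, "roll": 0},
    {"fingers": 40, "dx": 0, "dy": 0, "dz": -5, "roll": 0},
    {"fingers": 40, "dx": 0, "dy": 0, "dz": 0, "roll": 0},
    {"fingers": 40, "dx": 0, "dy": 0, "dz": 0, "roll": 0}
  ]
}}

```text
clock: 25.7
eef_pos: [0.5385, 0.2708, 0.1119]
orientation: [-3.049, -0.759, -0.0]
force: [-0.8, -0.0, -2.9]
opening: 0.0555
gripper_force: 28.0
```

```bash
python3 - <<'E'
from h import *
st()
s=snapshot("side"); cv2.imwrite("pics/s6.png",s)
cv2.imwrite("pics/g6.png",cv2.resize(s[180:360,300:430],None,fx=4,fy=3.3))
E
```

```text
t 25.70 pos [538.5 270.8 111.9] yaw -62.05 zax [ 0.  0. -1.] F [-0.76 -0.04 -2.94] M [-0.02  0.14  0.01] open 55.5 g 28.0 j [0.41 0.52 1.48 0.   1.14 1.49]
```

View pics/g6.png

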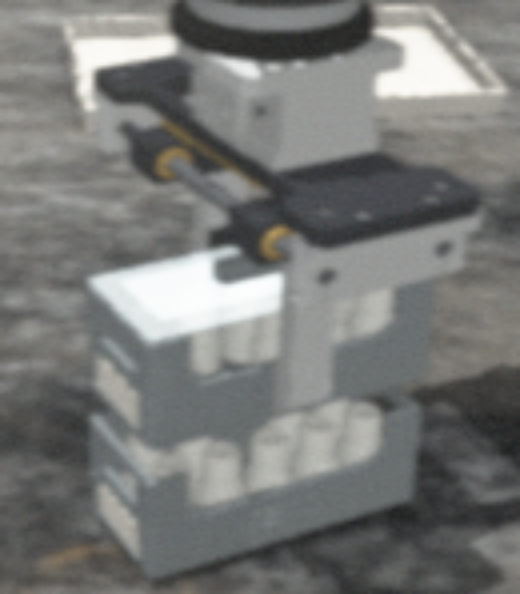

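The lidded tray hangs level about 17 mm above and in line with the bottom tray. Contact is expected at TCP z of about 94.6 mm, so I'll lower slowly.

{"op": "send_rows", "data": {
  "steps": [
    {"fingers": 40, "dx": 0, "dy": 0, "dz": -3, "roll": 0},
    {"fingers": 40, "dx": 0, "dy": 0, "dz": -3, "roll": 0},
    {"fingers": 40, "dx": 0, "dy": 0, "dz": -2, "roll": 0},
    {"fingers": 40, "dx": 0, "dy": 0, "dz": -1, "roll": 0},
    {"fingers": 40, "dx": 0, "dy": 0, "dz": -1, "roll": 0},
    {"fingers": 40, "dx": 0, "dy": 0, "dz": -1, "roll": 0},
    {"fingers": 40, "dx": 0, "dy": 0, "dz": -1, "roll": 0},
    {"fingers": 40, "dx": 0, "dy": 0, "dz": -1, "roll": 0},
    {"fingers": 40, "dx": 0, "dy": 0, "dz": 0, "roll": 0},
    {"fingers": 40, "dx": 0, "dy": 0, "dz": 0, "roll": 0}
  ]
}}

```text
clock: 26.75
eef_pos: [0.5384, 0.2708, 0.0988]
orientation: [3.049, 0.759, 0.0]
force: [-0.5, -0.0, -3.7]
opening: 0.056
gripper_force: 28.0
```

{"op": "send_rows", "data": {
  "steps": [
    {"fingers": 40, "dx": 0, "dy": 0, "dz": -0.7, "roll": 0},
    {"fingers": 40, "dx": 0, "dy": 0, "dz": -0.7, "roll": 0},
    {"fingers": 40, "dx": 0, "dy": 0, "dz": -0.6, "roll": 0},
    {"fingers": 40, "dx": 0, "dy": 0, "dz": 0, "roll": 0},
    {"fingers": 40, "dx": 0, "dy": 0, "dz": 0, "roll": 0}
  ]
}}

```text
clock: 27.25
eef_pos: [0.5384, 0.2708, 0.0967]
orientation: [3.049, 0.759, 0.0]
force: [0.2, -0.8, -3.0]
opening: 0.0558
gripper_force: 28.0
```

{"op": "send_rows", "data": {
  "steps": [
    {"fingers": 40, "dx": 0, "dy": 0, "dz": -0.5, "roll": 0},
    {"fingers": 40, "dx": 0, "dy": 0, "dz": -0.5, "roll": 0},
    {"fingers": 40, "dx": 0, "dy": 0, "dz": -0.5, "roll": 0},
    {"fingers": 40, "dx": 0, "dy": 0, "dz": -0.5, "roll": 0},
    {"fingers": 40, "dx": 0, "dy": 0, "dz": -0.4, "roll": 0},
    {"fingers": 40, "dx": 0, "dy": 0, "dz": 0, "roll": 0},
    {"fingers": 40, "dx": 0, "dy": 0, "dz": 0, "roll": 0}
  ]
}}

```text
clock: 27.95
eef_pos: [0.5385, 0.2708, 0.0947]
orientation: [-3.049, -0.759, -0.0]
force: [-2.4, -1.2, 2.8]
opening: 0.0559
gripper_force: 28.0
```

{"op": "send_rows", "data": {
  "steps": [
    {"fingers": 58, "dx": 0, "dy": 0, "dz": 0, "roll": 0},
    {"fingers": 62, "dx": 0, "dy": 0, "dz": 0, "roll": 0},
    {"fingers": 75, "dx": 0, "dy": 0, "dz": 0, "roll": 0},
    {"fingers": 94, "dx": 0, "dy": 0, "dz": 0, "roll": 0},
    {"fingers": 94, "dx": 0, "dy": 0, "dz": 5, "roll": 0},
    {"fingers": 94, "dx": 0, "dy": 0, "dz": 20, "roll": 0},
    {"fingers": 94, "dx": 0, "dy": 0, "dz": 35, "roll": 0},
    {"fingers": 94, "dx": 0, "dy": 0, "dz": 40, "roll": 0},
    {"fingers": 94, "dx": 0, "dy": 0, "dz": 40, "roll": 0},
    {"fingers": 94, "dx": 0, "dy": -30, "dz": 20, "roll": 0},
    {"fingers": 94, "dx": 0, "dy": -40, "dz": 0, "roll": 0},
    {"fingers": 94, "dx": 0, "dy": -40, "dz": 0, "roll": 0},
    {"fingers": 94, "dx": 0, "dy": -40, "dz": 0, "roll": 0},
    {"fingers": 94, "dx": 0, "dy": -40, "dz": 0, "roll": 0},
    {"fingers": 94, "dx": 0, "dy": -20, "dz": 0, "roll": 0},
    {"fingers": 94, "dx": 0, "dy": 0, "dz": 0, "roll": 0},
    {"fingers": 94, "dx": 0, "dy": 0, "dz": 0, "roll": 0}
  ]
}}

```text
clock: 29.65
eef_pos: [0.5385, 0.061, 0.2547]
orientation: [-3.049, -0.758, -0.001]
force: [-1.2, -0.2, -0.2]
opening: 0.0938
gripper_force: 0.0
```

```bash
python3 - <<'E'
from h import *
st()
t=snapshot("top"); s=snapshot("side"); cv2.imwrite("pics/t7.png",t); cv2.imwrite("pics/s7.png",s)
k=blob(t,(195,195,260,260),180); print("lid top",rect("top",k,.133))
k=blob(s,(315,240,420,310),180); print("lid side",rect("side",k,.133))
cv2.imwrite("pics/g7.png",np.hstack([cv2.resize(t[190:270,190:260],None,fx=5,fy=7),cv2.resize(s[230:360,300:420],None,fx=3.6,fy=560/130)]))
E
```

```text
t 29.65 pos [538.5  61.  254.7] yaw -62.09 zax [ 0.  0. -1.] F [-1.21 -0.22 -0.19] M [-0.03  0.12  0.04] open 93.8 g 0.0 j [0.05 0.26 1.5  0.   1.38 1.13]
lid top (array([538.4, 272.3]), array([129.5,  55.7]), 27.5)
lid side (array([538.2, 269.9]), array([129.2,  57.8]), 27.6)
```

View pics/g7.png

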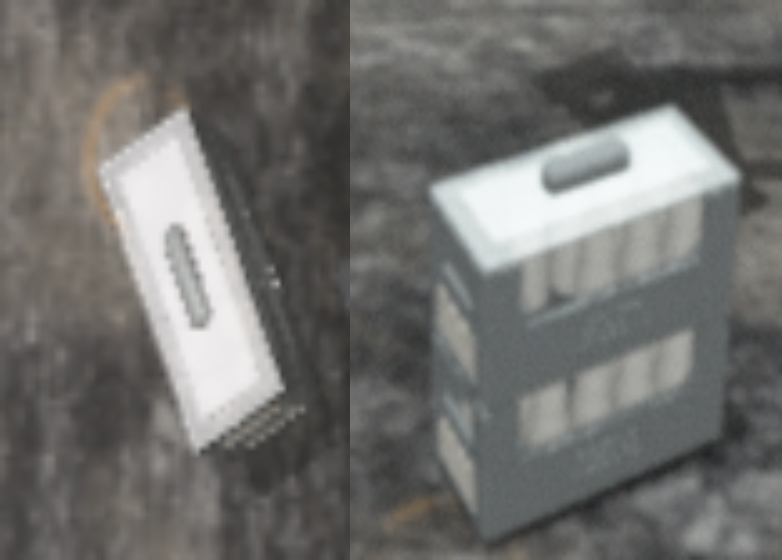

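The lidded tray sits squarely on the bottom tray with no visible gap and the lid flush. It measures about (538, 271) mm at 27.6°, which matches the bottom tray's pose, and the gripper is clear of everything. I'll hand it in.

```bash
python3 -c "
from plant import *
print(hand_in())"
```

```text
the job is handed in; nothing more can be done
None
```

The middle tray is standing flat in the steel tray, the lidded top tray is back nested squarely on the bottom tray, the other things on the bench were not disturbed, and the job was handed in at about 30 s; no verdict came back.

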